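# Close the transceiver's battery door

## Task

Close the yellow battery door on top of the portable transceiver: with the fingertips on its outer side, gently fold the sprung door down over the cells, then, keeping it pressed down, push it along by its raised rib until its free edge is tucked all the way beneath the orange retaining lip, and take the hand away. Only push it: do not pinch the door or touch its lined inner side, and leave the mug, the hand microphone and the spare cell standing or lying where they are.

Things in the scene. Friction and masses are not known exactly. Their poses are not given: they have to be found in the camera images.
- radio: Portable transceiver, grey and black, fixed, 180 (x) by 240 (y) by 70 high, top level; origin at the centre of its underside. +x points from the door's hinge to the orange lip and the dial panel, z up. In its top a battery bay with three blue cells, 94 wide (y), open from x = -62 to 42 mm; beyond that a sunken ledge (61 high) runs under the lip
- hinge_mid (a point): middle of the door's hinge line, fixed on the radio at (-58, 0, 68) mm in its frame; the hinge line runs along the radio's y; the axes are the radio's
- lip_edge (a point): middle of the lip's lower edge on the side towards the hinge, at (50, 0, 73) mm in the radio's frame. The orange lip is a fixed bar 94 long (y), 4 thick, underside 73 high, top 77 high, that overhangs the ledge by 12 mm (x = 50 to 62) in front of its solid root
- door: Yellow flat rigid battery door, 98 long, 90 wide (y), 3 thick. Origin on the hinge line when not slid; x runs to the free edge (plate x = 6 to 104 mm), z is the outward normal; outer face at z = 2, level with the radio's top when shut. Across it a black wedge rib, upright face 6 high at x = 62, sloping down to x = 90. Not slid, it clears the lip by 4 as it folds; slid too early it lands on the lip
- door_liner: grey lining 88 by 84, 1 thick, over nearly the whole inner side of the door (the side that faces the cells when shut), 3 mm in from the free and side edges; not to be touched; moves with the door, same origin and axes
- door_edge (a point): middle of the door's free edge, on the outer face, at (104, 0, 2) mm in the door's frame
- door_rib (a point): middle of the foot of the rib's upright face (90 wide, 6 high, facing the hinge), at (62, 0, 2) mm in the door's frame: push here, towards the free edge, to slide the door
- door_fold (a joint): fold angle, rad: 0 = level over the cells, 1.57 = upright, more leans back away from the lip; range -0.05 (free edge 5 mm below level) to 2.0; starts at 1.4 to 1.9. A weak spring (0.05 N m/rad towards 1.6) lifts the door to 0.5 to 0.9 if let go untucked; holding it shut takes about 2 N halfway along. Tucked, it rests at about 0.03 against the lip
- door_slide (a joint): how far the door is slid along its own plane away from the hinge, m: 0 (against the hinge) to 0.014 (home, free edge 10 mm beneath the lip). It starts at 0 to 0.003. About 2 N of friction keeps it where it is left
- mug: blue mug, 76 across, 90 high, handle towards its y; origin under its centre; stands on the desk; bystander
- mic: black hand microphone lying on the desk, 75 by 52 by 28 high, with a grey side key towards its y and a 20 long cable stub towards its -x; origin under its centre; bystander
- cell: spare blue cell with a brass band, 26 across, 49 high, standing on the radio's top beside the door, on the +y side; origin under its centre; bystander

How it is judged:
On the way, in this order (a step that is already met when the one before it is completed fails the run):
1. the door is folded down over the cells, not yet slid under the lip (value of joint door_fold below 0.15 rad and value of joint door_slide below 0.008 m).
2. the free edge is slid beneath the lip (x of door_edge in the frame of radio above 0.056 m and z of door_edge in the frame of radio below 0.0745 m and value of joint door_fold below 0.06 rad), for 0.1 s.
At the end, for the whole second after the job is handed in: the door lies shut (fold under 0.06 rad) and still, its free edge at least 6 mm beneath the lip (x over 56 mm and z under 74.5 mm in the radio's frame); mug, microphone and spare cell stand or lie within 20 mm of where they were (all of step 2 and velocity of joint door_fold between -0.05 and 0.05 rad/s and distance of each of mug, mic, cell from where it was at the start of the episode below 0.02 m and angle between each of mug, mic, cell's own z axis and vertical below 0.2 rad and linear speed of each of mug, mic, cell below 0.03 m/s); the robot touches nothing.
It fails at once if the door's inner side is touched, as in pinching it (contact force between door_liner and the fingers above 0.5 N).
It fails at once if the door is pushed harder than 35 N (contact force between door and the fingers above 35 N).
It fails at once if a bystander is shifted, tipped or lifted (distance of any of mug, mic, cell from where it was at the start of the episode above 0.03 m or angle between any of mug, mic, cell's own z axis and vertical above 0.5 rad).
It also fails if it takes over 35 s, if anything falls off the work surface, if the arm or the gripper's body presses on something with over 40 N, if the wrist force passes 120 N, or if a joint passes its speed limit or range.

## Robot

A 6-joint arm with a two-finger parallel gripper is mounted at the origin on the work surface. World frame = base frame: x ahead of the robot, y to its left, z up, the work surface at z = 0. Lengths are in m, angles in rad, forces in N, time in s.
With the tool pointing down it reaches from about 0.15 to 0.775 m from the base axis. Payload 6.1 kg.
Tool frame: the origin (TCP) lies midway between the tips of the shut fingers; the grasp point (between the pads) lies 19 mm behind it (manip.grip_depth is the distance from the TCP to the grasp point, in m); z points along the fingers, y is the line along which they close (so a half turn about z gives the same grasp; the last joint's range is limited). The gripper opens to 85 mm and grips with 20 to 120 N. Pads are 22 mm wide; open, the fingers measure 114 mm over their backs; the gripper's body (76 mm by 85 mm) begins 54 mm behind the grasp point. The pads swing forward as they close: fully open they stand 13 mm farther back than shut.
Start: joints at [-1.164, 0.126, -0.04, 1.405, 0, 1.571], TCP at [0.208, -0.482, 0.231] pointing down, gripper open.
Joint ranges: [-2.72, 2.72], [-0.95, 1.95], [-1.27, 1.35], [-1.78, 2.02], [-1.46, 1.47], [-3.14, 3.14]. Speed limits (rad/s): [2.39, 2.39, 3.01, 3.14, 3.14, 3.14].

## Interface

Orientations are given as a rotation vector (axis times angle).
In Python, from station import manip, viewer, ticket, spotter gives the robot as it stands.
- The arm moves only by the tool jog_arm, called after "Request:" as a command line: name --argument value ..., lists and objects as JSON in quotes. Schema: {"type":"object","properties":{"ticks":{"type":"object","properties":{"sx":{"type":"array","items":{"type":"number"},"minItems":1,"maxItems":10},"sy":{"type":"array","items":{"type":"number"},"minItems":1,"maxItems":10},"sz":{"type":"array","items":{"type":"number"},"minItems":1,"maxItems":10},"rx":{"type":"array","items":{"type":"number"},"minItems":1,"maxItems":10},"ry":{"type":"array","items":{"type":"number"},"minItems":1,"maxItems":10},"rz":{"type":"array","items":{"type":"number"},"minItems":1,"maxItems":10}},"additionalProperties":false,"required":["sx","sy","sz","rx","ry","rz"]},"jaw":{"type":"number"},"only":{"type":"string"},"quiet":{"type":"boolean"},"lines":{"type":"string"}},"required":["ticks"],"additionalProperties":false}. ticks is an object with one list for each field, all of the same length, 1 to 10, a row being the entries at one place: sx, sy, sz (the shift in fractions of the full range, 1 being 0.6 m), rx, ry, rz (a rotation vector in shares of 60 degrees (1.0 is 60 degrees)); each row is the pose to reach, as a shift and turn from the pose commanded when the call began, along the tool's axes at that moment; what a row does not reach only later rows make up. A row lasts 1/10 s, in which the tool goes at most 0.05 m and 0.15 rad, less where a joint would pass 70% of its speed; a pose out of reach is approached as far as the arm can. jaw is the opening from 0.0 (shut) to 1.0 (fully open), set as the call begins (left out keeps the last). The fingers move at their own pace and stop on an object; the grip force is fixed at half the most. Time passes only in rows, so rows that do not move let the fingers close. The tool returns the time, the measured TCP pose, the force, the opening and the grip force at its end. only (a regular expression) keeps the lines of the reply that match it, lines (a string "A,B") keeps lines A to B, and quiet returns only ok. Input that does not fit is refused with a message, and nothing moves.
- manip.state(): the state, without advancing time (a new reading comes with each control period).
- viewer.read_camera(name): name is "scene" or "top" or "wrist"; returns a dict with "frame" (480x640x3 uint8, red, green, blue), "range_z" (480x640 float32, m along the optical axis (not along the pixel's ray), 0 where there is no reading), "fx", "fy", "cx", "cy" (pixels), "distortion" ([k1, k2, p1, p2, k3] as OpenCV has them; the pictures are not rectified), "R" (3x3) and "t" (3): a world point X has camera coordinates R X + t. Camera axes: x right, y down, z forward; pixel columns grow to the right and rows downward; lengths in m; the calibration is good to about 2 mm. A picture is of the moment at which its call begins.
- ticket.hand_in(): hands the job in; it is judged then, once.
Trained networks look in a picture, given as the dict that the camera call returned (one of the last four; its "shot" number tells which), for a name from the list of things; names that differ only in an ending like _2 or _b are one class to them, and where a whole thing is asked for, a point or a joint stands for the part that bears it (a point fixed in the world has none). Each returns a list of dicts, best first, with "p" (0 to 1); they miss things now and then, are a little off and sometimes report something else, mostly with a low value. They report only what shows in the picture. A call takes as long as a camera call.
- spotter.spot_in(picture, thing): "xy" ([column, row] in pixels, amid what is visible of it).
The state is a dict: "t": time; "qpos": joint angles; "joint_velocities": joint speeds; "effort": joint torques, N m; "ee_pos": TCP position; "tool_rot": TCP orientation; "ft_force": force on the tool from outside, world axes, zero at the start; "wrist_torque": the same for the moment, N m; "gripper_width": opening from 0.0 (shut) to 1.0 (fully open); "grasp_force": force on a finger pad.
Only numpy, scipy, OpenCV 4.12 (cv2) and the standard library are available. Lean on these libraries where they do the work, as an engineer would, in place of code of your own. Each camera call takes 0.05 s, during which the arm holds its last target. There are 200 camera calls.

## Working session

There is one attempt and no reset: what is moved stays moved. The work goes in short steps, Python scripts to look and compute and a tool call to move; the robot and the scene stay as the last step left them, time stands still between calls to the robot, and variables do not carry over. Pictures are saved under pics/ and viewed, at most 10 in all, crops included, and the job is handed in when it is done.

```bash
mkdir -p pics; cat > h.py <<'E'
import numpy as np, cv2
from station import manip, viewer, ticket, spotter
def pt(im,xy,r=1):
    c,w=int(round(xy[0])),int(round(xy[1]))
    a=im["range_z"][max(w-r,0):w+r+1,max(c-r,0):c+r+1]; a=a[a>0]
    z=np.median(a) if a.size else np.nan
    K=np.array([[im["fx"],0,im["cx"]],[0,im["fy"],im["cy"]],[0,0,1]])
    n=cv2.undistortPoints(np.array([[xy]],float),K,np.array(im["distortion"]))[0,0]
    return np.array(im["R"]).T@(np.array([n[0]*z,n[1]*z,z])-np.array(im["t"]))
def cloud(im):
    K=np.array([[im["fx"],0,im["cx"]],[0,im["fy"],im["cy"]],[0,0,1]])
    v,u=np.mgrid[0:480,0:640]
    n=cv2.undistortPoints(np.stack([u,v],-1).reshape(-1,1,2).astype(float),K,np.array(im["distortion"])).reshape(480,640,2)
    z=im["range_z"]
    P=np.dstack([n[...,0]*z,n[...,1]*z,z])-np.array(im["t"])
    return P@np.array(im["R"])
E
cat > a.py <<'E'
from h import *
np.set_printoptions(precision=4,suppress=True)
print(manip.state()["ee_pos"],manip.state()["tool_rot"])
for n in ["scene","top"]:
    im=viewer.read_camera(n); cv2.imwrite(f"pics/{n}0.png",im["frame"][...,::-1])
    np.savez(f"{n}0.npz",P=cloud(im),f=im["frame"],z=im["range_z"])
    print(n,"cam at",-np.array(im["R"]).T@np.array(im["t"]))
    for th in ["radio","lip_edge","door","door_rib","door_edge","mug","mic","cell"]:
        try:
            for d in spotter.spot_in(im,th)[:1]: print(th,round(d["p"],2),np.round(d["xy"]),pt(im,d["xy"]))
        except Exception as e: print(th,e)
E
python3 a.py
```

```text
[ 0.2076 -0.4818  0.2305] [-3.0753 -0.6343  0.0005]
scene cam at [ 1.4826 -0.1304  0.6862]
radio 0.68 [272. 259.] [ 0.6452 -0.038   0.0586]
lip_edge 0.87 [270. 264.] [ 0.6591 -0.0427  0.0602]
door 0.85 [256. 208.] [ 0.5814 -0.0532  0.1331]
door_rib 0.89 [254. 213.] [ 0.5873 -0.0577  0.1251]
door_edge 0.66 [254. 206.] [ 0.5829 -0.0568  0.1366]
mug 0.82 [389. 224.] [0.6027 0.1969 0.0712]
mic 0.75 [186. 341.] [ 0.7915 -0.2027  0.03  ]
cell 0.58 [310. 213.] [0.5755 0.0473 0.1022]
top cam at [0.4203 0.0689 1.0945]
lip_edge 0.9 [348. 220.] [ 0.6452 -0.017   0.06  ]
door 0.55 [366. 243.] [ 0.5725 -0.0473  0.1683]
door_rib 0.56 [366. 241.] [ 0.581  -0.0507  0.1406]
door_edge 0.72 [367. 243.] [ 0.5719 -0.0493  0.1695]
mug 0.75 [250. 249.] [0.5731 0.2176 0.0065]
mic 0.67 [420. 175.] [ 0.7727 -0.2007  0.0291]
cell 0.52 [323. 249.] [0.5626 0.0422 0.1195]
```

View pics/scene0.png

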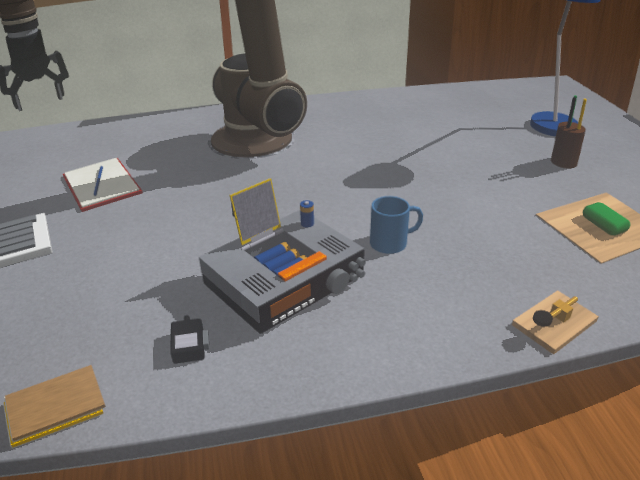

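View pics/top0.png

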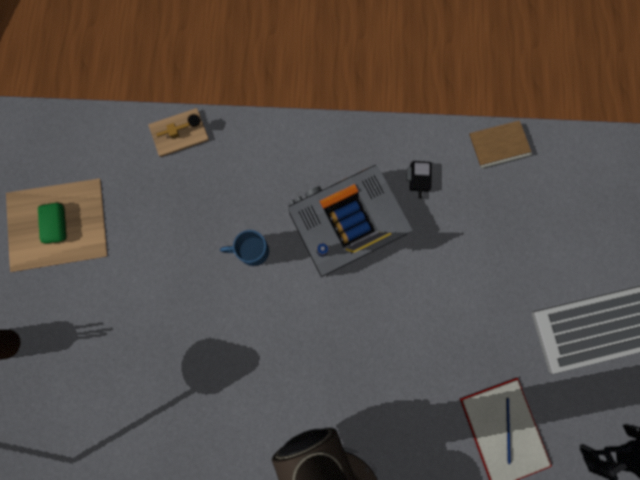

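The scene view shows the door upright at about (256,210) with its liner facing the camera. The orange lip is at (302,266), the cell at (307,213), and the mug at (390,224). The top view shows the radio around (350,220), turned by about 20°, with the lip at (341,197) and the door line at (368,243).

```bash
cat > b.py <<'E'
from h import *
np.set_printoptions(precision=4,suppress=True)
d=np.load("top0.npz"); P=d["P"]; f=d["f"]
hsv=cv2.cvtColor(f,cv2.COLOR_RGB2HSV)
reg=(abs(P[...,0]-.62)<.2)&(abs(P[...,1]+.03)<.17)&(d["z"]>0)
top=reg&(abs(P[...,2]-.07)<.006)
n,l,s,_=cv2.connectedComponentsWithStats(top.astype(np.uint8)); top=l==(1+np.argmax(s[1:,4]))
q=P[top]; print("top z",np.median(q[:,2]))
r=cv2.minAreaRect((q[:,:2]*1000).astype(np.float32)); print("rect",r)
h,S,V=hsv[...,0],hsv[...,1],hsv[...,2]
org=reg&(h<13)&(S>170)&(V>120)&(P[...,2]<.1)
q=P[org]; ro=cv2.minAreaRect((q[:,:2]*1000).astype(np.float32)); print("orange",ro,np.median(q[:,2]),org.sum())
ce=reg&(P[...,2]>.105)
for nm in ["top","scene"]:
    e=np.load(nm+"0.npz");Q=e["P"]
    hh=cv2.cvtColor(e["f"],cv2.COLOR_RGB2HSV)
    m=(abs(Q[...,0]-.58)<.08)&(abs(Q[...,1]+.04)<.14)&(Q[...,2]>.085)&(e["z"]>0)
    n,l,s,c=cv2.connectedComponentsWithStats(m.astype(np.uint8))
    for i in range(1,n):
        if s[i,4]<15: continue
        A=Q[l==i]; mu=A.mean(0); w,U=np.linalg.eigh(np.cov(A.T))
        print(nm,s[i],"mean",mu,"sd",np.sqrt(w),"normal",U[:,0],"min",A.min(0),"max",A.max(0))
E
python3 b.py
```

```text
top z 0.07078937055103035
rect ((648.6630249023438, -19.631744384765625), (184.8382568359375, 240.7973175048828), 28.226173400878906)
orange ((698.234130859375, 7.827579498291016), (16.175561904907227, 90.60298156738281), 29.577770233154297) 0.0777979283042077 92
top [346 232  45  22 315] mean [ 0.5808 -0.0533  0.1411] sd [0.0024 0.0265 0.0283] normal [0.8523 0.4673 0.2349] min [ 0.553  -0.0983  0.0867] max [ 0.6119 -0.0113  0.177 ]
top [317 243  12  13 123] mean [0.5647 0.0437 0.1147] sd [0.0054 0.0066 0.0085] normal [ 0.7198 -0.0761 -0.69  ] min [0.5533 0.0306 0.0854] max [0.5775 0.0553 0.1213]
scene [ 229  178   51   63 2093] mean [ 0.5835 -0.0555  0.1316] sd [0.0017 0.0265 0.0268] normal [0.861  0.4558 0.2257] min [ 0.5507 -0.0995  0.085 ] max [ 0.6125 -0.0103  0.1762]
scene [300 200  14  22 267] mean [0.5715 0.0429 0.1066] sd [0.0054 0.0071 0.0113] normal [ 0.9335 -0.2097  0.2907] min [0.5473 0.0311 0.0851] max [0.5808 0.0558 0.1219]
```

```bash
cat > w.py <<'E'
# usage: w.py x y z (mm, radio frame target) -> shift in current tool axes
import sys; from h import *
from scipy.spatial.transform import Rotation as R
np.set_printoptions(precision=4,suppress=True)
s=manip.state(); T=R.from_rotvec(s["tool_rot"]).as_matrix(); p=np.array(s["ee_pos"])
a=np.deg2rad(28.3); F=np.array([[np.cos(a),-np.sin(a),0],[np.sin(a),np.cos(a),0],[0,0,1]]); o=np.array([.6487,-.0196,0])
print("t",s["t"],"local mm",F.T@(p-o)*1000,"force local",F.T@np.array(s["ft_force"]),"grip",s["gripper_width"])
print("turn to align",R.from_matrix(T.T@F@np.diag([1,-1,-1])).as_rotvec())
for k in range(1,len(sys.argv)-2,3):
    t=np.array([float(v) for v in sys.argv[k:k+3]])/1000
    print(t*1000,"->",T.T@(F@t+o-p))
E
python3 w.py -150 0 230
```

```text
t 0.9 local mm [-607.5625 -198.2105  231.3131] force local [-0.0718 -0.2444 -0.2066] grip 1.0023197519644762
turn to align [ 0.0001  0.     -0.0871]
[-150.    0.  230.] -> [ 0.4386 -0.2373  0.0013]
```

The manual's scale: shifts go in shares of 0.6 m and turns go in shares of 60 degrees. Converting my numbers, 0.438 m / 0.6 = 0.73, 0.4 m / 0.6 = 0.6667, -0.05 rad / 1.0472 = -0.0477.

Request:
jog_arm --ticks '{"sx":[0.0667,0.1417,0.2167,0.2917,0.3667,0.4417,0.5167,0.5917,0.6667,0.73],"sy":[-0.0367,-0.0767,-0.1167,-0.1583,-0.1983,-0.2383,-0.28,-0.32,-0.36,-0.395],"sz":[0,0,0,0,0,0,0,0,0,0],"rx":[0,0,0,0,0,0,0,0,0,0],"ry":[0,0,0,0,0,0,0,0,0,0],"rz":[-0.0095,-0.0191,-0.0286,-0.0382,-0.0477,-0.0573,-0.0668,-0.0764,-0.0831,-0.0831]}' --jaw 0.0

```text
t: 1.9
ee_pos: [0.5158, -0.0911, 0.2315]
tool_rot: [3.046, 0.768, 0.001]
ft_force: [0.0, -1.4, 0.6]
gripper_width: 0.002
grasp_force: 0.0
```

Request:
jog_arm --ticks '{"sx":[0,0,0],"sy":[0,0,0],"sz":[0,0,0],"rx":[0,0,0],"ry":[0,0,0],"rz":[0,0,0]}'

```text
t: 2.2
ee_pos: [0.5142, -0.0936, 0.2313]
tool_rot: [3.046, 0.767, -0.001]
ft_force: [-0.1, -0.5, -0.6]
gripper_width: 0.001
grasp_force: 0.0
```

```bash
python3 w.py -150 0 135 -115 0 120 -77 0 120
```

```text
t 2.2 local mm [-153.4523   -1.3837  231.2889] force local [-0.3752 -0.4213 -0.5917] grip 0.0014799279811514119
turn to align [ 0.      0.0006 -0.0006]
[-150.    0.  135.] -> [ 0.0035 -0.0014  0.0963]
[-115.    0.  120.] -> [ 0.0385 -0.0014  0.1113]
[-77.   0. 120.] -> [ 0.0765 -0.0014  0.1112]
```

To row units: 0.112 m / 0.6 = 0.1867, 0.105 m / 0.6 = 0.175.

Request:
jog_arm --ticks '{"sx":[0,0,0.0167,0.0417,0.0617,0.0767,0.09,0.1033,0.1167,0.125],"sy":[-0.0017,-0.0017,-0.0017,-0.0017,-0.0017,-0.0017,-0.0017,-0.0017,-0.0017,-0.0017],"sz":[0.0667,0.1333,0.175,0.1867,0.1867,0.1867,0.1867,0.1867,0.1867,0.1867],"rx":[0,0,0,0,0,0,0,0,0,0],"ry":[0,0,0,0,0,0,0,0,0,0],"rz":[0,0,0,0,0,0,0,0,0,0]}'

```text
t: 3.2
ee_pos: [0.5812, -0.0562, 0.1197]
tool_rot: [3.046, 0.768, 0.001]
ft_force: [-1.1, -0.4, 0.3]
gripper_width: 0.001
grasp_force: 0.2
```

Request:
jog_arm --ticks '{"sx":[0,0],"sy":[0,0],"sz":[0,0],"rx":[0,0],"ry":[0,0],"rz":[0,0]}'

```text
t: 3.4
ee_pos: [0.5802, -0.0565, 0.1192]
tool_rot: [-3.046, -0.768, 0.001]
ft_force: [-1.0, -0.5, -0.0]
gripper_width: -0.001
grasp_force: 0.0
```

```bash
cat > c.py <<'E'
import sys; from h import *
t=sys.argv[1]
A=viewer.read_camera("scene")["frame"]; B=viewer.read_camera("top")["frame"]
r=lambda f,x,y: cv2.resize(f[y:y+150,x:x+200],(800,600),interpolation=cv2.INTER_CUBIC)
o=np.hstack([cv2.resize(r(A,180,150),(400,300)),cv2.resize(r(B,260,150),(400,300))])
cv2.imwrite(f"pics/{t}.png",o[...,::-1])
E
python3 c.py p1; python3 w.py -46 0 114 -27 0 97 -19 0 75
```

```text
t 3.5 local mm [-78.0315  -0.1052 119.2909] force local [0.4855 0.3476 1.3453] grip 0.0008767163778675339
turn to align [-0.0001  0.0002 -0.0002]
[-46.   0. 114.] -> [ 0.032  -0.0001  0.0053]
[-27.   0.  97.] -> [ 0.051  -0.0001  0.0223]
[-19.   0.  75.] -> [ 0.059  -0.0001  0.0443]
```

View pics/p1.png

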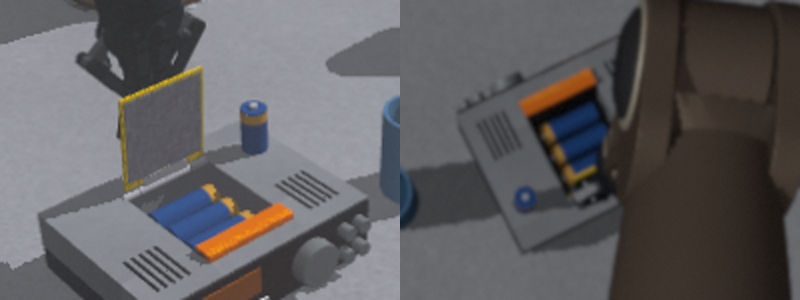

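The door is now about upright (left crop, 160,130), with the closed fingers behind it on its outer side. The cell at (255,125) is undisturbed.

To row units: 0.055 m / 0.6 = 0.0917, 0.054 m / 0.6 = 0.09.

Request:
jog_arm --ticks '{"sx":[0.0133,0.0267,0.04,0.0533,0.0617,0.07,0.0783,0.085,0.09,0.0917],"sy":[0,0,0,0,0,0,0,0,0,0],"sz":[0,0.0017,0.005,0.0117,0.0167,0.0233,0.0317,0.04,0.0483,0.0533],"rx":[0,0,0,0,0,0,0,0,0,0],"ry":[0,0,0,0,0,0,0,0,0,0],"rz":[0,0,0,0,0,0,0,0,0,0]}'

```text
t: 4.5
ee_pos: [0.6289, -0.0303, 0.0866]
tool_rot: [-3.046, -0.768, 0.0]
ft_force: [1.0, 0.1, 1.1]
gripper_width: -0.003
grasp_force: 0.5
```

Request:
jog_arm --ticks '{"sx":[0,0],"sy":[0,0],"sz":[0,0],"rx":[0,0],"ry":[0,0],"rz":[0,0]}'

```text
t: 4.7
ee_pos: [0.6286, -0.0305, 0.0873]
tool_rot: [-3.046, -0.768, 0.0]
ft_force: [-0.5, -0.2, -0.4]
gripper_width: -0.001
grasp_force: 0.1
```

```bash
python3 c.py p2; cat > d.py <<'E'
from h import *
im=viewer.read_camera("scene"); Q=cloud(im)
a=np.deg2rad(28.3); F=np.array([[np.cos(a),-np.sin(a),0],[np.sin(a),np.cos(a),0],[0,0,1]])
L=(Q-np.array([.6487,-.0196,0]))@F*1000
h=cv2.cvtColor(im["frame"],cv2.COLOR_RGB2HSV)
m=(h[...,0]>19)&(h[...,0]<33)&(h[...,1]>140)&(h[...,2]>80)&(im["range_z"]>0)&(abs(L[...,0])<100)&(abs(L[...,1])<60)&(L[...,2]>60)&(L[...,2]<175)
q=L[m]; print(m.sum()); 
e=q[q[:,0]>np.percentile(q[:,0],60)]
print("yellow x pct",np.percentile(q[:,0],[1,10,50,90,99]).round(1),"z",np.percentile(q[:,2],[1,10,50,90,99]).round(1),"front z",np.median(e[:,2]))
i=(abs(q[:,1])<38)
if i.sum()>20:
    k=np.polyfit(q[i,0],q[i,2],1); print("tilt fit deg",np.degrees(np.arctan(k[0])),"z at hinge",np.polyval(k,-58))
E
python3 d.py; python3 w.py -20 0 79 -19 0 74 -19 0 70
```

```text
471
yellow x pct [-52.8 -43.5 -10.4  37.3  39.8] z [ 71.2  78.4  93.  108.1 109.8] front z 106.77959389692354
tilt fit deg 19.99880175348773 z at hinge 73.7220303653313
t 4.85 local mm [-22.7961  -0.2163  87.564 ] force local [-0.5895 -0.0485  0.3043] grip 0.0012391327124414413
turn to align [ 0.0001 -0.0003 -0.0002]
[-20.   0.  79.] -> [ 0.0028 -0.0002  0.0086]
[-19.   0.  74.] -> [ 0.0038 -0.0002  0.0136]
[-19.   0.  70.] -> [ 0.0038 -0.0002  0.0176]
```

View pics/p2.png

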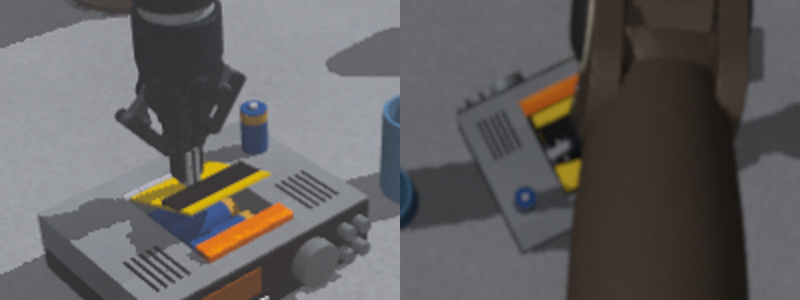

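The tip sits on the outer face on the hinge side of the rib. The door is at about 22°, with its free edge at x≈40 mm. I'll lower it straight down.

To row units: 0.0175 m / 0.6 = 0.0292, 0.016 m / 0.6 = 0.0267.

Request:
jog_arm --ticks '{"sx":[0.0017,0.0017,0.0017,0.0017,0.0017,0.0017,0.0017,0.0017],"sy":[0,0,0,0,0,0,0,0],"sz":[0.0067,0.0133,0.0183,0.0233,0.0267,0.0292,0.0292,0.0292],"rx":[0,0,0,0,0,0,0,0],"ry":[0,0,0,0,0,0,0,0],"rz":[0,0,0,0,0,0,0,0]}'

```text
t: 5.65
ee_pos: [0.6295, -0.0301, 0.0697]
tool_rot: [-3.046, -0.768, 0.0]
ft_force: [0.9, 0.4, 0.4]
gripper_width: -0.0
grasp_force: 0.4
```

```bash
python3 d.py; python3 w.py -22 0 69 -10 0 69; python3 c.py p3
```

```text
766
yellow x pct [-52.8 -43.9 -15.9  34.   45.4] z [68.6 69.7 71.3 73.3 84. ] front z 71.09187434910481
tilt fit deg 0.3009371476629815 z at hinge 71.6418800199137
t 5.7 local mm [-21.8511  -0.1608  69.766 ] force local [ 0.0122 -0.0945  0.3021] grip -0.0007787435252723347
turn to align [-0.      0.0002 -0.0002]
[-22.   0.  69.] -> [-0.0001 -0.0002  0.0008]
[-10.   0.  69.] -> [ 0.0119 -0.0002  0.0008]
```

View pics/p3.png

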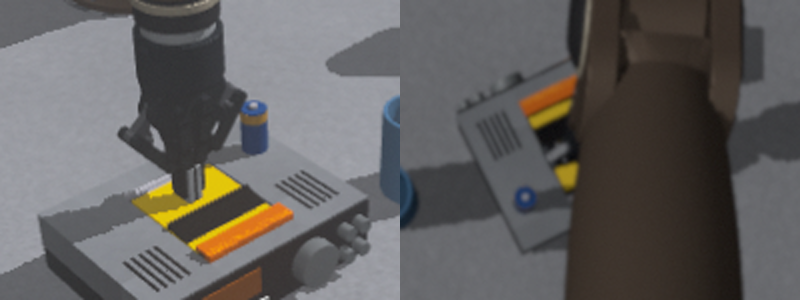

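Left crop: the door lies level, with its free edge just short of the orange lip (240,235). The tip is on the plate behind the rib. Next I'll press slightly and advance.

To row units: 0.012 m / 0.6 = 0.02, 0.009 m / 0.6 = 0.015.

Request:
jog_arm --ticks '{"sx":[0,0.005,0.01,0.015,0.02,0.02],"sy":[0,0,0,0,0,0],"sz":[0.0013,0.002,0.002,0.002,0.002,0.002],"rx":[0,0,0,0,0,0],"ry":[0,0,0,0,0,0],"rz":[0,0,0,0,0,0]}'

```text
t: 6.4
ee_pos: [0.6407, -0.0241, 0.0684]
tool_rot: [-3.046, -0.768, -0.0]
ft_force: [0.5, 0.5, -0.3]
gripper_width: 0.0
grasp_force: 0.3
```

```bash
python3 d.py; python3 w.py -10 0 68.5
```

```text
645
yellow x pct [-52.4 -45.  -18.4  32.4  45.9] z [66.6 67.9 70.3 72.6 85.9] front z 69.5413940352588
tilt fit deg -0.4255642403180978 z at hinge 71.17943199794738
t 6.45 local mm [-9.2937 -0.1339 68.4726] force local [ 0.4916 -0.0256  0.6507] grip -0.0005224576847484861
turn to align [-0.0001 -0.0003  0.0002]
[-10.    0.   68.5] -> [-0.0007 -0.0001 -0.    ]
```

Request:
jog_arm --ticks '{"sx":[0.0017,0.005,0.0083,0.0083],"sy":[0,0,0,0],"sz":[0,0,0,0],"rx":[0,0,0,0],"ry":[0,0,0,0],"rz":[0,0,0,0]}'

```text
t: 6.85
ee_pos: [0.6445, -0.022, 0.0684]
tool_rot: [-3.046, -0.768, 0.001]
ft_force: [-0.9, -0.0, 0.2]
gripper_width: 0.002
grasp_force: 1.0
```

```bash
python3 d.py; python3 w.py 7 0 68.5
```

```text
579
yellow x pct [-49.9 -43.5 -19.4   3.   38.2] z [67.3 68.7 70.4 72.3 85.8] front z 69.84913755074498
tilt fit deg 0.459888101438429 z at hinge 70.64782427300445
t 6.9 local mm [-4.8502 -0.1658 68.4682] force local [-2.2692 -0.3396 -0.08  ] grip -0.0034107337278177522
turn to align [-0.0001  0.0003 -0.0002]
[ 7.   0.  68.5] -> [ 0.0119 -0.0002 -0.    ]
```

To row units: 0.01 m / 0.6 = 0.0167, 0.008 m / 0.6 = 0.0133.

Request:
jog_arm --ticks '{"sx":[0.0033,0.0067,0.01,0.0133,0.0167,0.0167],"sy":[0,0,0,0,0,0],"sz":[0,0,0,0,0,0],"rx":[0,0,0,0,0,0],"ry":[0,0,0,0,0,0],"rz":[0,0,0,0,0,0]}'

```text
t: 7.5
ee_pos: [0.6518, -0.018, 0.0678]
tool_rot: [3.046, 0.767, -0.006]
ft_force: [-6.6, -4.3, -0.4]
gripper_width: -0.001
grasp_force: 4.1
```

```bash
python3 d.py; python3 w.py 7 0 68.5; python3 c.py p4
```

```text
537
yellow x pct [-40.8 -35.9 -13.1   5.8  14.7] z [67.2 68.2 70.  71.8 84.2] front z 69.35744198734167
tilt fit deg 1.3725212226900119 z at hinge 69.46312558695342
t 7.55 local mm [ 3.5541 -0.0567 67.8162] force local [-7.299  -0.1864  0.3776] grip -0.002850780032578073
turn to align [-0.0003  0.0039 -0.0006]
[ 7.   0.  68.5] -> [ 0.0034 -0.0001 -0.0007]
```

View pics/p4.png

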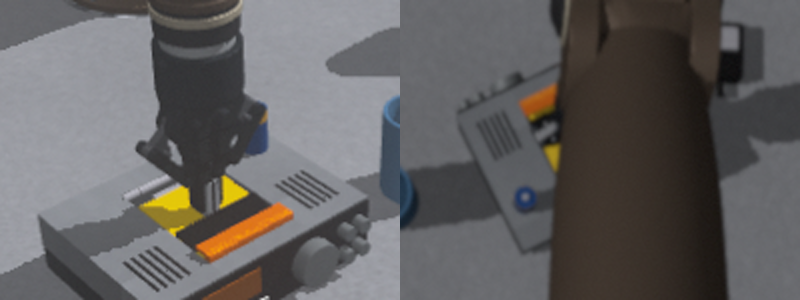

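The free edge is now beneath the lip (left crop, 240,235) and the rib is nearly against it. I'll push a touch more to check that it's home.

To row units: 0.002 m / 0.6 = 0.0033, 0.001 m / 0.6 = 0.0017.

Request:
jog_arm --ticks '{"sx":[0.0017,0.0033,0.0033],"sy":[0,0,0],"sz":[0,0,0],"rx":[0,0,0],"ry":[0,0,0],"rz":[0,0,0]}'

```text
t: 7.95
ee_pos: [0.652, -0.0178, 0.0673]
tool_rot: [3.045, 0.766, -0.012]
ft_force: [-9.6, -5.7, 1.1]
gripper_width: 0.003
grasp_force: 6.4
```

```bash
python3 d.py; python3 w.py
```

```text
539
yellow x pct [-41.2 -35.8 -12.9   6.7  15.9] z [66.5 67.8 69.6 71.7 89.9] front z 69.0951956076648
tilt fit deg 2.6858865198536024 z at hinge 68.26890413600664
t 8.0 local mm [ 3.7125  0.0243 67.2485] force local [-12.0429  -0.5646   1.0014] grip -0.0040368222277399075
turn to align [-0.0005  0.0075 -0.0011]
```

The force rises with no further motion, so the door is at its home stop. I'll relieve the push, then lift.

To row units: -0.15 m / 0.6 = -0.25, -0.13 m / 0.6 = -0.2167.

Request:
jog_arm --ticks '{"sx":[-0.0033,-0.0067,-0.0083,-0.0083,-0.0083,-0.0083,-0.0167,-0.05,-0.1167,-0.1833],"sy":[0,0,0,0,0,0,0,0,0,0],"sz":[0,-0.0017,-0.0067,-0.0167,-0.0417,-0.0917,-0.1583,-0.2167,-0.25,-0.25],"rx":[0,0,0,0,0,0,0,0,0,0],"ry":[0,0,0,0,0,0,0,0,0,0],"rz":[0,0,0,0,0,0,0,0,0,0]}'

```text
t: 9.0
ee_pos: [0.5598, -0.0686, 0.223]
tool_rot: [3.043, 0.769, 0.012]
ft_force: [0.3, -0.6, 0.2]
gripper_width: -0.0
grasp_force: 0.0
```

Request:
jog_arm --ticks '{"sx":[-0.0667,-0.1333,-0.2,-0.2],"sy":[0,0,0,0],"sz":[0,0,0,0],"rx":[0,0,0,0],"ry":[0,0,0,0],"rz":[0,0,0,0]}'

```text
t: 9.4
ee_pos: [0.4498, -0.1265, 0.2203]
tool_rot: [3.046, 0.763, 0.002]
ft_force: [-0.1, 0.7, -0.2]
gripper_width: -0.0
grasp_force: 0.0
```

```bash
python3 d.py; python3 c.py p5
```

```text
782
yellow x pct [-41.3 -36.1 -16.1   3.8  15.4] z [70.2 71.4 73.  74.8 80.3] front z 73.58193991697841
tilt fit deg 3.2935379430876726 z at hinge 70.78303238321207
```

View pics/p5.png

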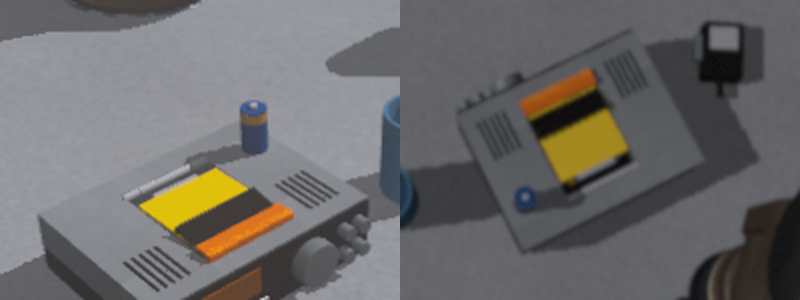

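The door lies flat with its free edge under the lip. The rib is almost against the lip, the hinge-side gap is open, and the cell and microphone haven't moved.

```bash
python3 -c "from station import ticket; print(ticket.hand_in())"
```

```text
the job is handed in; nothing more can be done
None
```

I folded the battery door down, slid it home under the orange lip, moved the hand clear and handed the job in at about 9.5 s; no verdict was returned, but the last pictures show the door tucked and the cell and microphone where they were (the mug was only partly in view).

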